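# Open the free chip-chute flap

### The job

Six identical steel flaps close the chip chutes in the green deck on the bench; five are propped shut from below and one is free. Press them gently with the fingertips, one after another, until you find the one that rocks, then push one half of that flap down until it stands fully open, and take your hand away. Leave the tools and other things lying around where they are.

Things in the scene. Friction and masses are not known exactly. Their poses are not given: they have to be found in the camera images.
- deck: fixed green steel box, 274 (x) by 369 (y) by 100 mm high, six identical steel flaps flush in its top in two rows (near, far) of three, closed 75 mm ledge at +y. Origin: on the bench, below the middle of the six flaps; z up. Flap centres: x = -65 or +65, y = -100, 0 or +100, top z = 100 mm. Under the free flap: hollow to z = 20 mm; full opening takes the fingertips 25 to 45 mm below the top
- flap_a_top (a point): centre of the top face of the near (-x) left (+y) flap, on its middle: plain steel plate 100 mm (deck x) by 70 mm (deck y) by 5 mm, 1.5 mm gap all round to the rigid rim of its hole (51.5 mm from the axle), so press about 30 mm from the axle and keep the fingers off the rim. It turns with the flap; axes as the deck's when the flap is shut
- flap_b_top (a point): centre of the top face of the near (-x) middle flap, on its middle: plain steel plate 100 mm (deck x) by 70 mm (deck y) by 5 mm, 1.5 mm gap all round to the rigid rim of its hole (51.5 mm from the axle), so press about 30 mm from the axle and keep the fingers off the rim. It turns with the flap; axes as the deck's when the flap is shut
- flap_c_top (a point): centre of the top face of the near (-x) right (-y) flap, on its middle: plain steel plate 100 mm (deck x) by 70 mm (deck y) by 5 mm, 1.5 mm gap all round to the rigid rim of its hole (51.5 mm from the axle), so press about 30 mm from the axle and keep the fingers off the rim. It turns with the flap; axes as the deck's when the flap is shut
- flap_d_top (a point): centre of the top face of the far (+x) left (+y) flap, on its middle: plain steel plate 100 mm (deck x) by 70 mm (deck y) by 5 mm, 1.5 mm gap all round to the rigid rim of its hole (51.5 mm from the axle), so press about 30 mm from the axle and keep the fingers off the rim. It turns with the flap; axes as the deck's when the flap is shut
- flap_e_top (a point): centre of the top face of the far (+x) middle flap, on its middle: plain steel plate 100 mm (deck x) by 70 mm (deck y) by 5 mm, 1.5 mm gap all round to the rigid rim of its hole (51.5 mm from the axle), so press about 30 mm from the axle and keep the fingers off the rim. It turns with the flap; axes as the deck's when the flap is shut
- flap_f_top (a point): centre of the top face of the far (+x) right (-y) flap, on its middle: plain steel plate 100 mm (deck x) by 70 mm (deck y) by 5 mm, 1.5 mm gap all round to the rigid rim of its hole (51.5 mm from the axle), so press about 30 mm from the axle and keep the fingers off the rim. It turns with the flap; axes as the deck's when the flap is shut
- flap_a (a joint): angle of that flap about its stiff axle, which runs along the deck's y through the middle of the plate; 0 = flush and shut, positive = its +x half down and its -x half up, stops at -0.95 and +0.95 rad. Five of the six (any) have a strut beneath and give less than 2 mm at the edge; the free one takes about 0.11 N m (some 4 N pressed 30 mm from the axle) to turn, either way, and stays where it is left
- flap_b (a joint): angle of that flap about its stiff axle, which runs along the deck's y through the middle of the plate; 0 = flush and shut, positive = its +x half down and its -x half up, stops at -0.95 and +0.95 rad. Five of the six (any) have a strut beneath and give less than 2 mm at the edge; the free one takes about 0.11 N m (some 4 N pressed 30 mm from the axle) to turn, either way, and stays where it is left
- flap_c (a joint): angle of that flap about its stiff axle, which runs along the deck's y through the middle of the plate; 0 = flush and shut, positive = its +x half down and its -x half up, stops at -0.95 and +0.95 rad. Five of the six (any) have a strut beneath and give less than 2 mm at the edge; the free one takes about 0.11 N m (some 4 N pressed 30 mm from the axle) to turn, either way, and stays where it is left
- flap_d (a joint): angle of that flap about its stiff axle, which runs along the deck's y through the middle of the plate; 0 = flush and shut, positive = its +x half down and its -x half up, stops at -0.95 and +0.95 rad. Five of the six (any) have a strut beneath and give less than 2 mm at the edge; the free one takes about 0.11 N m (some 4 N pressed 30 mm from the axle) to turn, either way, and stays where it is left
- flap_e (a joint): angle of that flap about its stiff axle, which runs along the deck's y through the middle of the plate; 0 = flush and shut, positive = its +x half down and its -x half up, stops at -0.95 and +0.95 rad. Five of the six (any) have a strut beneath and give less than 2 mm at the edge; the free one takes about 0.11 N m (some 4 N pressed 30 mm from the axle) to turn, either way, and stays where it is left
- flap_f (a joint): angle of that flap about its stiff axle, which runs along the deck's y through the middle of the plate; 0 = flush and shut, positive = its +x half down and its -x half up, stops at -0.95 and +0.95 rad. Five of the six (any) have a strut beneath and give less than 2 mm at the edge; the free one takes about 0.11 N m (some 4 N pressed 30 mm from the axle) to turn, either way, and stays where it is left
- socket: bystander on the deck's strip between the two rows: aluminium-coloured socket standing up, 22 mm diameter, 26 mm high, origin under its centre
- bushing: bystander on the deck's strip between the two rows: brass bushing (short ring), 26 mm diameter, 13 mm high, origin under its centre
- wrench: bystander on the deck's ledge: steel wrench 170 mm long, lying flat along its x, origin under its middle
- oil: bystander on the bench: yellow oil bottle with red cap, 60 mm diameter, 150 mm high, origin under its centre
- hammer: bystander on the bench: hammer 260 mm long lying along its x, head (92 mm across) at +x, origin on the bench under the middle of its length
- mug: bystander on the bench: blue mug, 80 mm diameter, 90 mm high, handle at +y, origin under its centre
- disc: bystander on the bench: dark grinding disc lying flat, 116 mm diameter, 20 mm thick, origin under its centre

How it is judged (in metres and radians):
On the way, in this order (a step that is already met when the one before it is completed fails the run):
1. the free flap is pressed and rocks (over 0.06 rad) ((value of joint any of flap_a, flap_b, flap_c, flap_d, flap_e, flap_f above 0.06 rad or value of joint any of flap_a, flap_b, flap_c, flap_d, flap_e, flap_f below -0.06 rad)), for 0.05 s.
2. the free flap is pushed open (over 0.75 rad either way) ((value of joint any of flap_a, flap_b, flap_c, flap_d, flap_e, flap_f above 0.75 rad or value of joint any of flap_a, flap_b, flap_c, flap_d, flap_e, flap_f below -0.75 rad)), for 0.2 s.
At the end, for the whole second after the job is handed in: one flap is open by more than 0.75 rad either way (its stop is at 0.95) and at rest, and no bystander is more than 25 mm from where it was ((value of joint any of flap_a, flap_b, flap_c, flap_d, flap_e, flap_f above 0.75 rad or value of joint any of flap_a, flap_b, flap_c, flap_d, flap_e, flap_f below -0.75 rad) and velocity of joint flap_a between -0.05 and 0.05 rad/s and velocity of joint flap_b between -0.05 and 0.05 rad/s and velocity of joint flap_c between -0.05 and 0.05 rad/s and velocity of joint flap_d between -0.05 and 0.05 rad/s and velocity of joint flap_e between -0.05 and 0.05 rad/s and velocity of joint flap_f between -0.05 and 0.05 rad/s and distance of each of socket, bushing, wrench, oil, hammer, mug, disc from where it was at the start of the episode below 0.025 m); the robot touches nothing.
It fails at once if a bystander is moved or lifted (more than 25 mm) (distance of any of socket, bushing, wrench, oil, hammer, mug, disc from where it was at the start of the episode above 0.025 m).
It fails at once if the fingers press the deck or a flap harder than 60 N (contact force between the fingers and deck above 60 N).
It also fails if it takes over 62 s, if anything falls off the work surface, if the arm or the gripper's body presses on something with over 40 N, if the wrist force passes 120 N, or if a joint passes its speed limit or range.

### The arm

A 6-joint arm with a two-finger parallel gripper is mounted at the origin on the work surface. World frame = base frame: x ahead of the robot, y to its left, z up, the work surface at z = 0. Lengths are in m, angles in degrees, forces in N, time in s.
With the tool pointing down it reaches from about 0.25 to 0.725 m from the base axis. Payload 9.7 kg.
Tool frame: the origin (TCP) lies at the very end of the fingers, on their centre line; the grasp point (between the pads) lies 19 mm behind it; x points along the fingers, z is the direction in which the jaws open and shut, and the axes are right-handed (so a half turn about x gives the same grasp; the last joint's range is limited). The gripper opens to 85 mm and grips with 20 to 120 N. Pads are 22 mm wide; open, the fingers measure 114 mm over their backs; the gripper's body (76 mm by 85 mm) begins 54 mm behind the grasp point. The pads swing forward as they close: fully open they stand 13 mm farther back than shut.
Start: joints at [63.255, 4.979, 10.078, 95.1, 0, 90], TCP at [0.248, 0.491, 0.231] pointing down, gripper open.
Joint ranges: [-179.16, 179.16], [-48.56, 103.87], [-65.8, 70.77], [-126.05, 130.52], [-82.76, 87.17], [-180, 180]. Speed limits (degrees/s): [127.2, 127.2, 147.25, 180, 180, 180].

### API

Orientations are given as [roll, pitch, yaw] about the fixed x, y, z axes, in that order (R = Rz(yaw) Ry(pitch) Rx(roll)).
In Python, from workcell import sensors, vision, job_done gives the robot as it stands.
- The arm moves only by the tool carry_out, never from a script. Its argument "increments" is a list of rows, each a list of 7 numbers: the turn, a rotation vector about the tool's x, y, z in degrees, then the shift along the tool's x, y, z in mm, then the opening in per cent of the stroke, from 0 (shut) to 100 (fully open). A call has 1 to 12 rows; each row shifts and turns the commanded pose from where the row before left it, along the tool's axes as they then stand; what a row does not reach is not made up. A row lasts 1/8 s, in which the tool goes at most 62.5 mm and 10.7 degrees, less where a joint would pass 70% of its speed; a pose out of reach is approached as far as the arm can. A call is refused whole if a number of a shift passes 62.5 or a number of a turn 10.7, either way. A call with a gripper value outside its range is refused whole. The fingers move at their own pace and stop on an object; "squeeze" is the grip in N (left out, the last holds). Time passes only in rows, so rows that do not move let the fingers close. It gives the time, the measured TCP pose, the force and the opening at its end, in the units of the state.
- sensors.get_obs(): the state, without advancing time (a new reading comes with each control period).
- vision.camera(name): name is "scene" or "top"; returns the picture (384x512x3 uint8, red, green, blue); there is no depth.
- vision.calibration(name): a dict with "camera_matrix" (3x3 intrinsics, pixels), "dist" ([k1, k2, p1, p2, k3] as OpenCV has them; the pictures are not rectified), "extrinsics" (4x4, takes a point from world to camera coordinates). Camera axes: x right, y up, looking along -z (the intrinsics and any distortion apply to the point x, -y, -z); pixel columns grow to the right and rows downward; lengths in m; the calibration is good to about 2 mm. A picture is of the moment at which its call begins. calibration takes no time and is no camera call.
- job_done(): hands the job in, once; it reports no verdict.
The state is a dict: "time": time; "q": joint angles; "qd": joint speeds; "joint_efforts": joint torques, N m; "ee_pos": TCP position; "tcp_rot": TCP orientation; "wrist_force": force on the tool from outside, world axes, zero at the start; "torque": the same for the moment, N m; "opening": finger opening in m.
Only numpy, scipy, OpenCV 4.12 (cv2) and the standard library are available. Lean on these libraries where they do the work, as an engineer would, in place of code of your own. Each camera call takes 0.05 s, during which the arm holds its last target.

## Working session

There is one attempt and no reset: what is moved stays moved. The work goes in short steps, Python scripts to look and compute and a tool call to move; the robot and the scene stay as the last step left them, time stands still between calls to the robot, and variables do not carry over. Pictures are saved under pics/ and viewed, and the job is handed in when it is done.

Besides the shell and the picture viewer there is one more tool, called after "Emit:" as name([rows], argument=value, ...), one row to a line, values as JSON. carry_out: Moves the arm, as the interface text tells. Its arguments: {"type":"object","properties":{"increments":{"type":"array"},"squeeze":{"type":"number"}},"required":["increments"]}

```bash
mkdir -p pics; ls
python3 - <<'E'
from workcell import sensors, vision
import cv2
for n in("scene","top"):
    cv2.imwrite(f"pics/{n}0.png",vision.camera(n)[:,:,::-1]); print(vision.calibration(n))
print(sensors.get_obs())
E
```

```text
pics
{'camera_matrix': array([[438.7593121 ,   0.        , 252.66783052],
       [  0.        , 438.7593121 , 197.10873441],
       [  0.        ,   0.        ,   1.        ]]), 'dist': array([0.05600232, 0.        , 0.        , 0.        , 0.        ]), 'extrinsics': array([[ 0.84466977,  0.53495768,  0.01879543, -0.44574412],
       [-0.33245067,  0.49675494,  0.80169264,  0.104754  ],
       [ 0.41953491, -0.68341409,  0.59744092, -1.55379275],
       [ 0.        ,  0.        ,  0.        ,  1.        ]])}
{'camera_matrix': array([[430.35384585,   0.        , 254.30642337],
       [  0.        , 430.35384585, 195.76127405],
       [  0.        ,   0.        ,   1.        ]]), 'dist': array([0.04313066, 0.        , 0.        , 0.        , 0.        ]), 'extrinsics': array([[ 0.00272527, -0.99972213,  0.02341441, -0.01475168],
       [ 0.99044624,  0.00592673,  0.13777195, -0.53667978],
       [-0.13787244,  0.02281525,  0.99018718, -1.43944067],
       [ 0.        ,  0.        ,  0.        ,  1.        ]])}
{'time': 0.1, 'q': array([ 6.32541958e+01,  5.00750130e+00,  1.00385864e+01,  9.51013637e+01,
       -6.99834811e-04,  8.99989590e+01]), 'qd': array([ 0.06627637, -0.13021887,  0.14441947, -0.02231122,  0.06620327,
        0.03060577]), 'joint_efforts': array([-4.88873411e-04, -5.21561730e+01,  4.65653694e+01,  1.61090121e-02,
       -5.96817222e-05, -1.38833691e-06]), 'ee_pos': array([0.24742125, 0.49095647, 0.23065463]), 'tcp_rot': array([-179.43050769,   89.92971799, -116.17527047]), 'wrist_force': array([ 0.75404399,  0.3680886 , -0.39814042]), 'torque': array([ 0.0066446 ,  0.00880748, -0.03281683]), 'opening': 0.08510292900760227}
```

View pics/scene0.png

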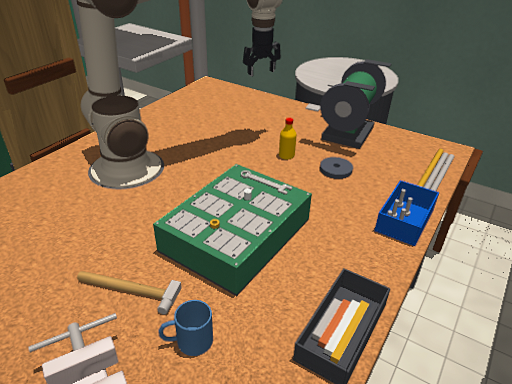

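View pics/top0.png

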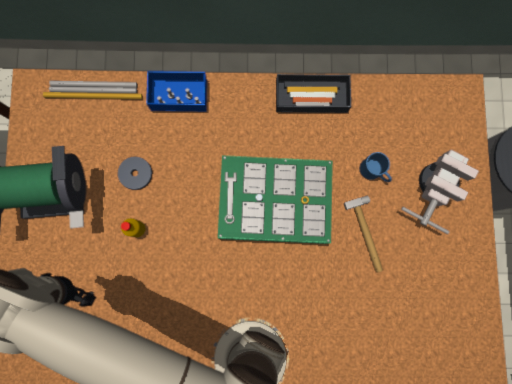

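The top view shows the deck at about columns 220–332 and rows 156–244, with the ledge and wrench on the left (+y). The socket is near (259,197) and the bushing near (305,200). The oil bottle, hammer, mug and disc are clear of the deck. Next I fit the deck's pose.

```bash
cat > h.py <<'E'
import numpy as np, cv2
from workcell import sensors, vision
def proj(n,P):
    c=vision.calibration(n);E=np.array(c['extrinsics']);P=np.atleast_2d(P)
    p=P@E[:3,:3].T+E[:3,3]; p=p*[1,-1,-1]
    return cv2.projectPoints(p,np.zeros(3),np.zeros(3),np.array(c['camera_matrix']),np.array(c['dist']))[0][:,0]
def unproj(n,uv,z):
    c=vision.calibration(n);E=np.array(c['extrinsics'])
    u=cv2.undistortPoints(np.array(uv,float).reshape(-1,1,2),np.array(c['camera_matrix']),np.array(c['dist']))[:,0]
    d=np.c_[u[:,0],-u[:,1],-np.ones(len(u))]@E[:3,:3]
    o=-E[:3,:3].T@E[:3,3]
    return o+d*((z-o[2])/d[:,2])[:,None]
def world(p,X): # p=x,y,yaw
    X=np.atleast_2d(X);c,s=np.cos(p[2]),np.sin(p[2])
    return np.c_[p[0]+c*X[:,0]-s*X[:,1],p[1]+s*X[:,0]+c*X[:,1],X[:,2]]
E
python3 - <<'E'
from h import *
from scipy.optimize import least_squares
im=cv2.imread('pics/top0.png');hsv=cv2.cvtColor(im,cv2.COLOR_BGR2HSV)
# flap plates: bright low-saturation blobs inside deck region
m=((hsv[...,1]<60)&(hsv[...,2]>110)).astype(np.uint8); 
R=np.zeros_like(m);R[155:245,236:332]=1;m*=R
n,l,st,ce=cv2.connectedComponentsWithStats(m)
for i in range(1,n):
    if st[i,4]>30: print(st[i],ce[i],unproj('top',ce[i],.1)[0])
B=[i for i in range(1,n) if st[i,4]>300]
g=((hsv[...,0]>55)&(hsv[...,0]<95)&(hsv[...,1]>90)).astype(np.uint8);R=0*m;R[145:255,210:345]=1
c=max(cv2.findContours(g*R,0,2)[0],key=cv2.contourArea);h=cv2.convexHull(c)[:,0]
print(cv2.minAreaRect(h.astype(np.float32)))
pts=unproj('top',h,.1);print(cv2.minAreaRect((pts[:,:2]*1000).astype(np.float32)))
for k in('top','scene'):
    i=cv2.imread(f'pics/{k}0.png');x0,y0,w,hh=(210,145,130,110) if k=='top' else (145,155,175,140)
    cv2.imwrite(f'pics/{k}z.png',cv2.resize(i[y0:y0+hh,x0:x0+w],None,fx=4.5,fy=4.5,interpolation=2)[:600,:800])
E
```

```text
[243 163  23  38 729] [254.35528121 179.23868313] [ 0.58309397 -0.01098553  0.1       ]
[273 164  23  32 685] [284.29635036 179.52554745] [ 0.58280349 -0.11000962  0.1       ]
[303 165  23  32 678] [314.43657817 180.84660767] [ 0.57902121 -0.20982337  0.1       ]
[241 201  24  33 723] [252.40248963 217.15629322] [ 0.45752989 -0.00495564  0.1       ]
[272 203  23  32 708] [282.93644068 218.46468927] [ 0.45374035 -0.10466822  0.1       ]
[302 204  24  33 700] [313.34571429 219.90857143] [ 0.44953108 -0.2040904   0.1       ]
((275.3858642578125, 199.62545776367188), (111.76397705078125, 82.53072357177734), 2.4895527362823486)
((517.5179443359375, -79.87236022949219), (363.8558349609375, 273.4308776855469), 87.78243255615234)
```

View pics/topz.png

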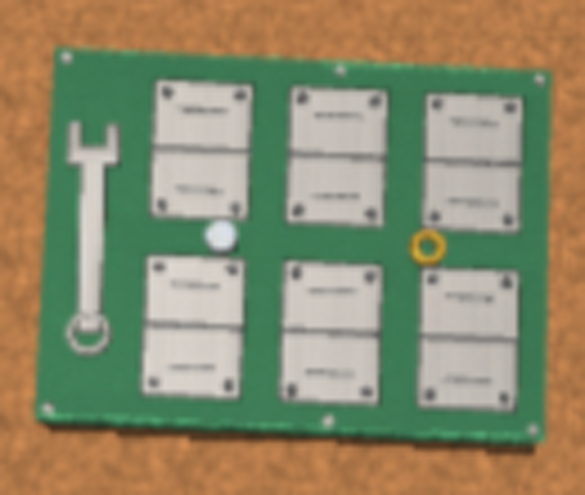

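Run:
```python
from h import *
from scipy.optimize import least_squares
C=np.array([[284.30,179.53],[314.44,180.85],[252.40,217.16],[282.94,218.46],[313.35,219.91]])
X=np.array([[65,0,100],[65,-100,100],[-65,100,100],[-65,0,100],[-65,-100,100]])/1000
f=lambda p:(proj('top',world(p,X))-C).ravel()
s=least_squares(f,[.517,-.107,-.04]);p=s.x;print(p[:2],np.degrees(p[2]),s.fun.round(2))
np.save('p.npy',p)
cor=np.array([[x,y,z] for x in(-137,137) for y in(-147,222) for z in(0,100)])/1000
fl=[]
for cx in(-65,65):
  for cy in(-100,0,100):
    fl+= [[cx+a,cy+b,100] for a,b in((-50,-35),(50,-35),(50,35),(-50,35))]
fl=np.array(fl)/1000
for k in('top','scene'):
    i=cv2.imread(f'pics/{k}0.png');x0,y0,w,hh=(210,145,130,110) if k=='top' else (145,155,175,130)
    z=cv2.resize(i[y0:y0+hh,x0:x0+w],None,fx=4.5,fy=4.5,interpolation=2)
    for u in proj(k,world(p,np.r_[cor,fl])):
        a=(u-[x0,y0]+.5)*4.5; cv2.circle(z,tuple(int(v) for v in a),3,(0,0,255),-1)
    cv2.imwrite(f'pics/{k}o.png',z[:600,:800])
# bystander positions
print('socket',unproj('top',[259,197],.126),'bush',unproj('top',[305,200],.113))
for n,q in zip('cbafed',[(-65,-100),(-65,0),(-65,100),(65,-100),(65,0),(65,100)]):
    print(n,[world(p,[[ (q[0]+d)/1000,q[1]/1000,.1]])[0].round(4).tolist() for d in(-30,30)])
```

```text
[ 0.51834142 -0.10727096] -2.3637027971363 [-0.02 -0.15  0.01 -0.05 -0.08 -0.   -0.03  0.11  0.12  0.08]
socket [[ 0.52045167 -0.02551733  0.126     ]] bush [[ 0.51325348 -0.1758436   0.113     ]]
c [[0.4193, -0.2033, 0.1], [0.4792, -0.2057, 0.1]]
b [[0.4234, -0.1034, 0.1], [0.4834, -0.1058, 0.1]]
a [[0.4275, -0.0034, 0.1], [0.4875, -0.0059, 0.1]]
f [[0.5492, -0.2086, 0.1], [0.6091, -0.2111, 0.1]]
e [[0.5533, -0.1087, 0.1], [0.6133, -0.1112, 0.1]]
d [[0.5574, -0.0088, 0.1], [0.6174, -0.0113, 0.1]]
```

View pics/sceneo.png

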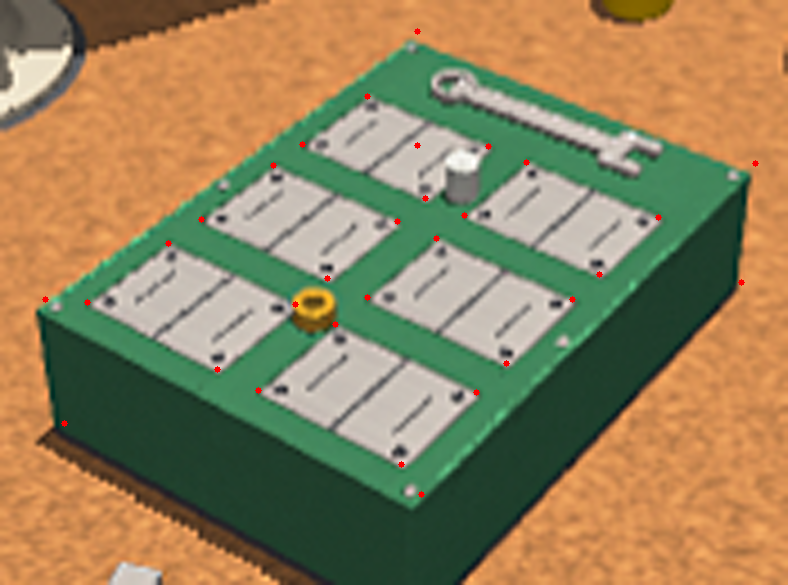

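View pics/topo.png

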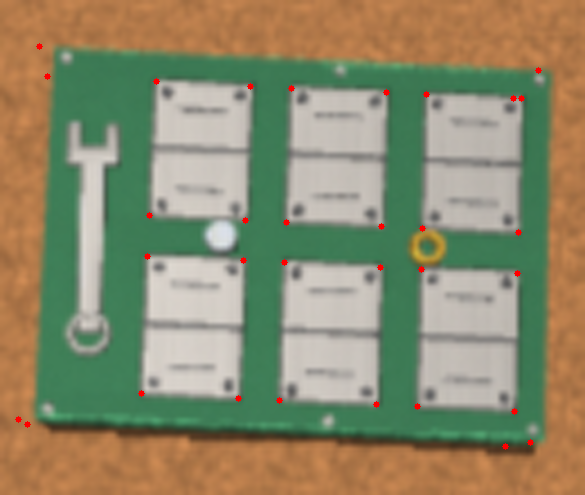

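The flap outlines agree with the picture to about 1 px (2 mm). I'll press the outer halves with the fingers shut. Next I work out the move there.

```bash
cat >> h.py <<'E'
from scipy.spatial.transform import Rotation as Ro
p=np.load('p.npy') if __import__('os').path.exists('p.npy') else None
def targR():
    # tool x down, tool z along deck +/-y
    x=np.array([0,0,-1.]); s=1
    z=np.array([-np.sin(p[2]),np.cos(p[2]),0])*s
    return [Ro.from_matrix(np.c_[x,np.cross(s*z,x),s*z]) for s in(1,-1)]
def go(t):
    o=sensors.get_obs();R=Ro.from_euler('xyz',o['tcp_rot'],degrees=True)
    d=np.array(t)-o['ee_pos'];print('t',o['time'],'pos',o['ee_pos'].round(4),'F',o['wrist_force'].round(2),'open',o['opening'])
    print('R',R.as_matrix().round(3).tolist());print('shift in current tool axes mm',(R.inv().apply(d)*1000).round(1))
    for T in targR(): print('rotvec tool deg',(R.inv()*T).as_rotvec(degrees=True).round(2),'shift in target axes',(T.inv().apply(d)*1000).round(1))
def flap(n,dx,z,dy=0):
    q=dict(a=(-65,100),b=(-65,0),c=(-65,-100),d=(65,100),e=(65,0),f=(65,-100))[n]
    return world(p,[[(q[0]+dx)/1000,(q[1]+dy)/1000,z]])[0]
E
python3 -c "
from h import *
go(flap('a',-30,.15));print(sensors.get_obs()['q'])"
```

```text
t 0.1 pos [0.2474 0.491  0.2307] F [ 0.75  0.37 -0.4 ] open 0.08510292900760227
R [[-0.001, -0.893, 0.45], [-0.001, 0.45, 0.893], [-1.0, -0.0, -0.001]]
shift in current tool axes mm [  81.1 -383.3 -360.3]
rotvec tool deg [-2.438e+01 -7.000e-02 -1.000e-02] shift in target axes [  80.7 -200.4 -486.5]
rotvec tool deg [ 1.5562e+02 -2.0000e-02  1.0000e-01] shift in target axes [ 80.7 200.4 486.5]
[ 6.32541958e+01  5.00750130e+00  1.00385864e+01  9.51013637e+01
 -6.99834811e-04  8.99989590e+01]
```

Emit:
carry_out([
  [-6.1,0,0,0,0,0,0],
  [-6.1,0,0,0,0,0,0],
  [-6.1,0,0,0,0,0,0],
  [-6.1,0,0,0,0,0,0],
  [0,0,0,0,-25,-60,0],
  [0,0,0,0,-25,-60,0],
  [0,0,0,0,-25,-60,0],
  [0,0,0,0,-25,-60,0],
  [0,0,0,0,-25,-60,0],
  [0,0,0,0,-25,-60,0],
  [0,0,0,0,-25,-60,0],
  [0,0,0,0,-25,-60,0],
], squeeze=20)

```text
time: 1.6
ee_pos: [0.421, 0.0201, 0.2312]
tcp_rot: [-71.0, 90.0, 16.7]
wrist_force: [1.5, 1.4, -0.3]
opening: -0.0004
```

```bash
python3 -c "
from h import *
go(flap('a',-30,.13))"
```

```text
t 1.6 pos [0.421  0.0201 0.2312] F [ 1.45  1.41 -0.28] open -0.00035247307074005955
R [[0.0, -0.999, 0.041], [0.0, 0.041, 0.999], [-1.0, -0.0, 0.0]]
shift in current tool axes mm [101.2  -7.5 -23.2]
rotvec tool deg [0.02 0.01 0.02] shift in target axes [101.2  -7.6 -23.2]
rotvec tool deg [-1.7998e+02 -3.0000e-02  1.0000e-02] shift in target axes [101.2   7.6  23.2]
```

Emit:
carry_out([
  [0,0,0,30,0,-6,0],
  [0,0,0,40,0,0,0],
  [0,0,0,30,0,0,0],
  [0,0,0,0,0,0,0],
  [0,0,0,0,0,0,0],
  [0,0,0,0,0,0,0],
])

```text
time: 2.35
ee_pos: [0.4212, 0.0163, 0.1327]
tcp_rot: [-84.9, 89.9, 2.8]
wrist_force: [-0.3, -0.8, -0.1]
opening: 0.0004
```

```bash
python3 -c "
from h import *
go(flap('a',-30,.1))
for n in('top','scene'): cv2.imwrite(f'pics/{n}1.png',vision.camera(n)[:,:,::-1])
i=cv2.imread('pics/scene1.png');cv2.imwrite('pics/s1z.png',cv2.resize(i[110:290,140:330],None,fx=3.2,fy=3.2,interpolation=2))"
```

```text
t 2.35 pos [0.4212 0.0163 0.1327] F [-0.31 -0.79 -0.09] open 0.00038784587242218815
R [[0.002, -0.999, 0.041], [0.0, 0.041, 0.999], [-1.0, -0.002, 0.0]]
shift in current tool axes mm [ 32.8  -7.1 -19.4]
rotvec tool deg [0.03 0.01 0.12] shift in target axes [ 32.7  -7.1 -19.4]
rotvec tool deg [-1.7997e+02 -1.8000e-01  2.0000e-02] shift in target axes [32.7  7.1 19.4]
```

View pics/s1z.png

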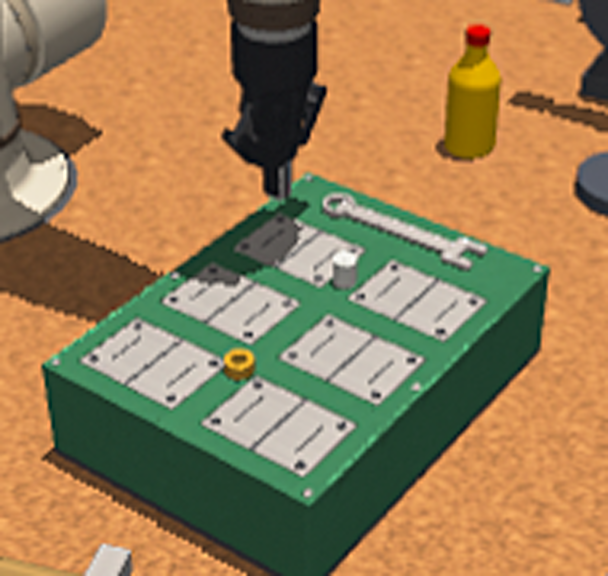

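The shut gripper hovers over the near-left corner of flap a, about 33 mm above the deck and 19 mm too far to +y. I correct that and come down.

Emit:
carry_out([
  [0,0,0,0,-4,-10,0],
  [0,0,0,0,-3,-9,0],
  [0,0,0,15,0,0,0],
  [0,0,0,11,0,0,0],
  [0,0,0,0,0,0,0],
  [0,0,0,0,0,0,0],
  [0,0,0,0,0,0,0],
])

```text
time: 3.32
ee_pos: [0.4269, -0.003, 0.1057]
tcp_rot: [-83.6, 90.0, 4.0]
wrist_force: [0.6, 0.5, 0.9]
opening: -0.0
```

```bash
python3 -c "
from h import *
go(flap('a',-30,.1))
im=vision.camera('scene')[:,:,::-1]
cv2.imwrite('pics/s2z.png',cv2.resize(im[110:290,140:330],None,fx=3.2,fy=3.2,interpolation=2))"
```

```text
t 3.325 pos [ 0.4269 -0.003   0.1057] F [0.59 0.46 0.92] open -4.898377383204359e-05
R [[0.001, -0.999, 0.041], [0.0, 0.041, 0.999], [-1.0, -0.001, 0.0]]
shift in current tool axes mm [ 5.7 -0.6 -0.4]
rotvec tool deg [0.03 0.   0.04] shift in target axes [ 5.7 -0.6 -0.4]
rotvec tool deg [-1.7997e+02 -6.0000e-02  1.0000e-02] shift in target axes [5.7 0.6 0.4]
```

View pics/s2z.png

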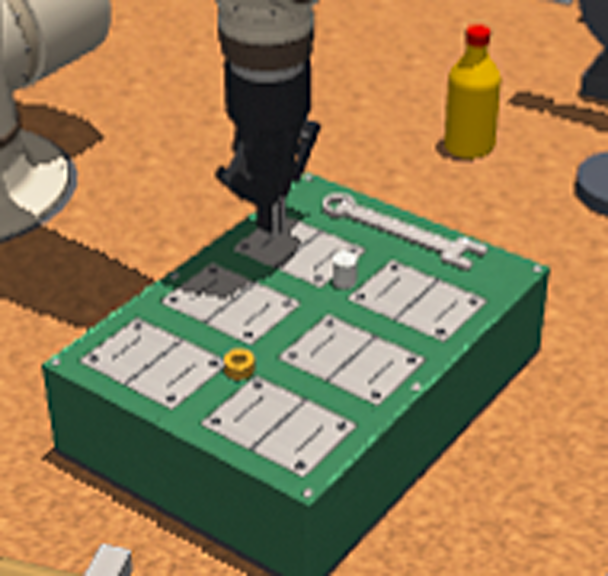

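The fingertips are just above the middle of flap a's near half. Pressing in small steps.

Emit:
carry_out([
  [0,0,0,2,0,0,0],
  [0,0,0,2,0,0,0],
  [0,0,0,2,0,0,0],
  [0,0,0,0,0,0,0],
])

```text
time: 3.88
ee_pos: [0.4267, -0.0031, 0.0992]
tcp_rot: [113.0, 90.0, -159.3]
wrist_force: [-0.3, -0.0, -0.3]
opening: -0.0001
```

Emit:
carry_out([
  [0,0,0,1.5,0,0,0],
  [0,0,0,0,0,0,0],
])

```text
time: 4.12
ee_pos: [0.4267, -0.0031, 0.0979]
tcp_rot: [42.0, 90.0, 129.7]
wrist_force: [-1.3, -0.1, 3.8]
opening: 0.0001
```

Emit:
carry_out([
  [0,0,0,1.5,0,0,0],
  [0,0,0,0,0,0,0],
])

```text
time: 4.38
ee_pos: [0.4267, -0.0031, 0.0962]
tcp_rot: [80.4, 90.0, 168.0]
wrist_force: [-1.8, 1.0, 3.7]
opening: 0.0
```

Emit:
carry_out([
  [0,0,0,1,0,0,0],
  [0,0,0,0,0,0,0],
])

```text
time: 4.62
ee_pos: [0.4267, -0.0031, 0.0952]
tcp_rot: [93.5, 90.0, -178.8]
wrist_force: [-1.5, 0.5, 3.5]
opening: 0.0004
```

The force stays at about 3.7 N while the tip sinks 3 mm, so flap a is the free one. I keep pushing and watch for the stop.

Emit:
carry_out([
  [0,0,0,2,0,0,0],
  [0,0,0,2,0,0,0],
  [0,0,0,2,0,0,0],
  [0,0,0,2,0,0,0],
  [0,0,0,2,0,0,0],
  [0,0,0,0,0,0,0],
])

```text
time: 5.38
ee_pos: [0.4271, -0.0032, 0.0853]
tcp_rot: [-92.2, 90.0, -4.6]
wrist_force: [0.2, 0.5, 1.8]
opening: -0.0003
```

Emit:
carry_out([
  [0,0,0,2,0,0,0],
  [0,0,0,2,0,0,0],
  [0,0,0,2,0,0,0],
  [0,0,0,0,0,0,0],
])

```text
time: 5.88
ee_pos: [0.4266, -0.0031, 0.079]
tcp_rot: [94.0, 90.0, -178.3]
wrist_force: [0.6, -0.3, 1.8]
opening: -0.0001
```

```bash
python3 -c "
from h import *
go(flap('a',-30,.1))
im=vision.camera('scene')[:,:,::-1]
cv2.imwrite('pics/s3z.png',cv2.resize(im[110:290,140:330],None,fx=3.2,fy=3.2,interpolation=2))"
```

```text
t 5.875 pos [ 0.4266 -0.0031  0.079 ] F [ 0.64 -0.32  1.77] open -0.00012022573976696287
R [[-0.0, -0.999, 0.041], [-0.0, 0.041, 0.999], [-1.0, 0.0, -0.0]]
shift in current tool axes mm [-21.   -1.   -0.3]
rotvec tool deg [ 0.02 -0.   -0.03] shift in target axes [-21.   -1.   -0.3]
rotvec tool deg [-1.7998e+02  4.0000e-02 -0.0000e+00] shift in target axes [-21.    1.    0.3]
```

View pics/s3z.png

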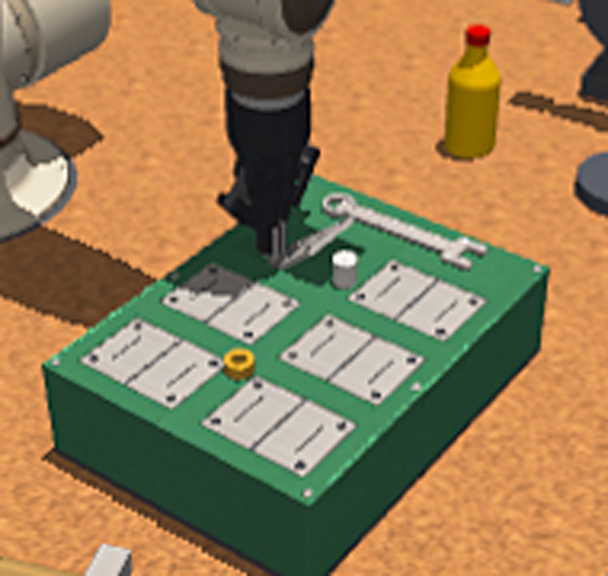

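Flap a's far half stands up near (320,240) and its near half is under the fingers. I continue to the stop.

Emit:
carry_out([
  [0,0,0,2,0,0,0],
  [0,0,0,2,0,0,0],
  [0,0,0,1,0,0,0],
  [0,0,0,0,0,0,0],
])

```text
time: 6.42
ee_pos: [0.4266, -0.0031, 0.0741]
tcp_rot: [92.6, 90.0, -179.7]
wrist_force: [-0.8, 0.3, 2.7]
opening: -0.0004
```

Emit:
carry_out([
  [0,0,0,1.5,0,0,0],
  [0,0,0,0,0,0,0],
])

```text
time: 6.68
ee_pos: [0.4266, -0.0031, 0.0726]
tcp_rot: [87.5, 90.0, 175.2]
wrist_force: [-0.1, -0.0, 2.6]
opening: -0.0002
```

Emit:
carry_out([
  [0,0,0,1.5,0,0,0],
  [0,0,0,0,0,0,0],
])

```text
time: 6.92
ee_pos: [0.4266, -0.0031, 0.0711]
tcp_rot: [85.9, 90.0, 173.5]
wrist_force: [0.2, 0.2, 1.8]
opening: -0.0002
```

Emit:
carry_out([
  [0,0,0,1.5,0,0,0],
  [0,0,0,1.5,0,0,0],
  [0,0,0,0,0,0,0],
])

```text
time: 7.3
ee_pos: [0.4266, -0.0031, 0.068]
tcp_rot: [94.1, 90.0, -178.3]
wrist_force: [0.2, 0.2, 2.5]
opening: 0.0
```

Emit:
carry_out([
  [0,0,0,1.5,0,0,0],
  [0,0,0,1.5,0,0,0],
  [0,0,0,0,0,0,0],
])

```text
time: 7.68
ee_pos: [0.4269, -0.0031, 0.0674]
tcp_rot: [-87.8, 89.9, -0.1]
wrist_force: [-9.0, 0.1, 23.6]
opening: 0.0002
```

```bash
python3 -c "
from h import *
go(flap('a',-30,.1))
im=vision.camera('scene')[:,:,::-1]
cv2.imwrite('pics/s4z.png',cv2.resize(im[140:240,180:290],None,fx=5.5,fy=5.5,interpolation=2))"
```

```text
t 7.675 pos [ 0.4269 -0.0031  0.0674] F [-8.96  0.07 23.56] open 0.00015626402668215885
R [[0.002, -0.999, 0.041], [-0.0, 0.041, 0.999], [-1.0, -0.002, 0.0]]
shift in current tool axes mm [-32.6  -0.7  -0.3]
rotvec tool deg [0.02 0.   0.09] shift in target axes [-32.6  -0.6  -0.3]
rotvec tool deg [-1.7998e+02 -1.4000e-01  1.0000e-02] shift in target axes [-32.6   0.6   0.3]
```

View pics/s4z.png

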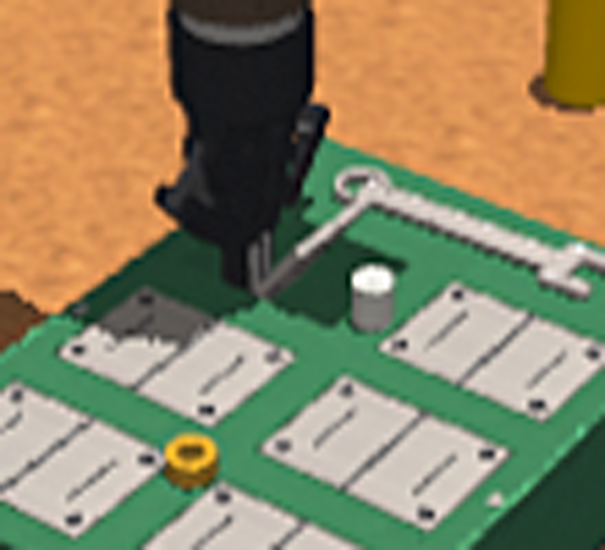

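The force jumped to 23.6 N at 31 mm depth: that's the stop. In the picture the flap stands steeply open. I withdraw straight up.

Emit:
carry_out([
  [0,0,0,-3,0,0,0],
  [0,0,0,-8,0,0,0],
  [0,0,0,-20,0,0,0],
  [0,0,0,-30,0,0,0],
  [0,0,0,-40,0,0,0],
  [0,0,0,-40,0,0,0],
  [0,0,0,-20,0,0,0],
  [0,0,0,0,50,0,0],
  [0,0,0,0,50,0,0],
  [0,0,0,0,0,0,0],
  [0,0,0,0,0,0,0],
  [0,0,0,0,0,0,0],
])

```text
time: 9.22
ee_pos: [0.3274, 0.0009, 0.226]
tcp_rot: [92.7, 90.0, -179.7]
wrist_force: [-0.7, -0.5, 0.1]
opening: 0.0
```

```bash
python3 -c "
from h import *
go(flap('a',-30,.2))
ims={n:vision.camera(n)[:,:,::-1] for n in('scene','top')}
for n in ims: cv2.imwrite(f'pics/{n}5.png',ims[n])
a=cv2.resize(ims['scene'][140:290,145:320],(580,500),interpolation=2)
cv2.imwrite('pics/s5z.png',a)"
```

```text
t 9.225 pos [0.3274 0.0009 0.226 ] F [-0.7  -0.51  0.11] open 4.406993016578544e-05
R [[-0.001, -0.999, 0.041], [-0.0, 0.041, 0.999], [-1.0, 0.001, -0.0]]
shift in current tool axes mm [  25.9 -100.2   -0.3]
rotvec tool deg [ 0.02 -0.   -0.04] shift in target axes [  26.  -100.2   -0.2]
rotvec tool deg [-1.7998e+02  7.0000e-02 -0.0000e+00] shift in target axes [ 26.  100.2   0.2]
```

View pics/s5z.png

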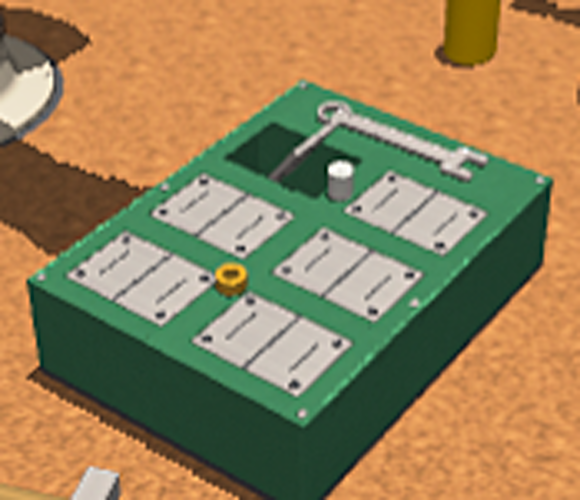

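View pics/top5.png

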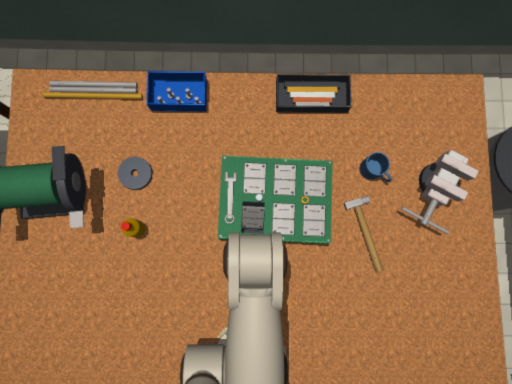

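The flap stands open, with its raised edge at about (337,118) in the crop. The socket (259,197), bushing (305,200), wrench and the rest look unmoved. I check the angle numerically, then hand in.

```bash
python3 -c "
from h import *
for th in(.6,.75,.85,.95):
    P=[world(p,[[(-65+50*np.cos(th))/1000,(100+b)/1000,.0975+.05*np.sin(th)]])[0] for b in(-35,35)]
    print(th,((proj('scene',P)-[145,140])*[580/175,500/150]).round(0).tolist())
a,b=[cv2.imread(f'pics/top{k}.png').astype(int) for k in(0,5)]
d=abs(a-b).max(2)
for n,(u,v,r) in dict(socket=(259,197,4),bush=(305,200,5),wrench=(230,200,8),oil=(131,228,10),disc=(135,173,16),mug=(377,166,14),hammer=(360,203,12)).items(): print(n,d[v-r:v+r,u-r:u+r].mean().round(1))
"
```

```text
0.6 [[304.0, 167.0], [351.0, 130.0]]
0.75 [[299.0, 160.0], [346.0, 122.0]]
0.85 [[296.0, 155.0], [343.0, 118.0]]
0.95 [[292.0, 150.0], [339.0, 113.0]]
socket 4.6
bush 3.7
wrench 3.9
oil 3.8
disc 3.3
mug 2.9
hammer 4.4
```

```bash
python3 -c "
from workcell import job_done
print(job_done())"
```

```text
the job is handed in; nothing more can be done
None
```

Flap a (near left) was the free one and now stands fully open. It was the first flap I tried, so the other five were never pressed. I pushed its near half down with shut fingers.

- **Rock:** it gave way at a steady 3.5–3.8 N over the first 3 mm.
- **Open:** the push needed about 2 to 3 N until the force jumped to 23.6 N at 31 mm depth, which I took as the stop. I then lifted the fingers straight out and moved clear.
- **Angle:** in the last scene picture the raised edge lies within about 5 px in a 3.3× enlarged crop of where 0.95 rad puts it. It fits 0.85 rad about as well, and both are above the required 0.75 rad. I did not take a second picture to confirm the flap was at rest.
- **Bystanders:** before and after pictures from the top camera show no visible shift in any of the seven.
- **Hand-in:** the last wrist force reading was under 1 N, within the sensor noise, at 9.2 s of the 62 s allowed.

**What disagreed:**
- The scene camera overlay sat about 1 px off the flaps.
- I first assumed deck ends about 10 mm off in y. Neither this nor the overlay error affected the press.
- One early sideways move stopped about 19 mm short, and I corrected it before touching the deck.

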